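# Eject the dry box's spares tray with the release pin

## Task

The spares tray of the filament dry box is locked by a push-and-release spring catch hidden under the small orange-ringed hole in its grey deck. Take the orange-handled release pin from the blue tool rack, push the catch down with it through the hole, firmly but gently (over 22 N breaks it), and draw the pin out again, upon which the tray springs out; then put the pin back upright, fully home, in the rack slot it came from. Leave the other tools and things on the table where they are.

Things in the scene. Friction and masses are not known exactly. Their poses are not given: they have to be found in the camera images.
- drybox: Fixed black filament dry box, 250 (x) x 270 (y) mm; origin at the centre of its underside on the table, z up; its front, where the tray comes out, faces its own -x. Its +y part is a spool bay under a clear cover (180 mm wide, top 96 mm above the table); its -y part is a flat grey deck 250 x 90 mm, 85 mm above the table, with the access hole. Pressing the pin on any part of it with over 22 N damages it.
- hole (a point): Centre of the mouth of the round access hole, 11 mm in diameter with a 1.5 mm chamfer, at the deck's upper face (85 mm above the table), at (-60, -90) mm from the box's origin; orange ring around it. The hole goes straight down through the 6 mm thick deck into a hollow, with the hidden catch below.
- catch_mid (a point): Point on the hole's axis 37 mm below its mouth. From 11 mm above to 11 mm below it lies the catch's level pad, 34 x 34 mm, out of sight; its height is not known. It goes straight down on a spring: yields at 4 N, 0.8 N more per mm; trips at 6 mm (9 N), unseen; hard stop at 9 mm (11 N); over 22 N breaks it. If tripped, the tray comes out only when the pad has come back up; else press again, deeper.
- tray (a joint): How far the orange-fronted spares tray stands out of the dry box's front, in m: 0 when shut and locked (it may give 1 to 2 mm while the catch is held down); once the catch has been tripped and let up again, a spring drives it out to its stop at 0.045 within about a second, and it stays there. It is 78 mm wide and 40 mm high in front, just below the deck.
- rack: Fixed blue tool rack, 50 (x) x 145 (y) x 45 (z) mm, origin at the centre of its underside, z up. It has three round slots in a row along its y, at y = -45, 0 and 45 mm, each 10 mm in diameter with a 1.5 mm chamfer, 40 mm deep (the bottom is 5 mm above the table). All three hold a tool at the start.
- slot0 (a point): Centre of the mouth of the rack slot at y = -45 mm, on the rack's upper face, 45 mm above the table
- slot1 (a point): Centre of the mouth of the rack slot at y = 0, on the rack's upper face, 45 mm above the table
- slot2 (a point): Centre of the mouth of the rack slot at y = +45 mm, on the rack's upper face, 45 mm above the table
- pin: Release pin, 60 g, standing in one of the rack slots (which varies): round steel shaft 8 mm thick, 80 mm long, foot slightly tapered; on top a square orange handle 20 x 20 x 45 mm (80 to 125 mm above the foot), to be gripped on its flats. Origin at the centre of its foot (the tip), z up the shaft, x and y normal to the handle's flats; at the start in line with the rack's x and y.
- driver: Another tool in the rack: same shaft, black round handle 18 mm thick, up to 121 mm above its foot (its origin). Leave alone.
- pick: Another tool in the rack: same shaft, green bulbous handle 19 mm thick, up to 115 mm above its foot (its origin). Leave alone.
- vase: Bystander: white fluted printed vase, 94 mm wide, 84 mm high, origin under its foot
- cleaner: Bystander: clear bottle with blue label and cap, 52 mm wide, 130 mm high, origin under its foot
- scraper: Bystander: red-handled scraper, 180 mm long, lying on the table, origin under its middle
- gluestick: Bystander: yellow glue stick, 30 mm wide, 90 mm high, origin under its foot
- spool: Bystander: small spool of red filament lying flat, 100 mm wide, 38 mm high, origin under its middle
There are look-alikes about, which are no part of the job. Leave any pink look-alike of the rack alone.

How it is judged:
On the way, in this order (a step that is already met when the one before it is completed fails the run):
1. the release pin's tip is in the access hole, at least 20 mm below the deck (z of pin in the frame of hole below -0.02 m and horizontal distance between pin and hole below 0.012 m), for 0.05 s.
2. the tray is out by more than 20 mm (value of joint tray above 0.02 m), for 0.05 s.
At the end, for the whole second after the job is handed in: The tray stands out of the dry box by more than 35 mm; the release pin is back in its rack slot, upright (within 0.12 rad), fully home (its foot less than 12 mm above the table, the slot's bottom being at 5 mm, and within 5 mm of the slot's axis) and at rest (value of joint tray above 0.035 m and angle between pin's own z axis and vertical below 0.12 rad and height (world z) of pin below 0.012 m and linear speed of pin below 0.02 m/s and (horizontal distance between pin and slot0 below 0.005 m or horizontal distance between pin and slot1 below 0.005 m or horizontal distance between pin and slot2 below 0.005 m)); the robot touches nothing.
It fails at once if the pin presses on the dry box or its catch with more than 22 N (contact force between pin and drybox above 22 N).
It fails at once if another tool in the rack is moved by more than 20 mm (distance of any of driver, pick from where it was at the start of the episode above 0.02 m).
It fails at once if a bystander is moved by more than 30 mm (distance of any of vase, cleaner, scraper, gluestick, spool from where it was at the start of the episode above 0.03 m).
It also fails if it takes over 72 s, if anything falls off the work surface, if the arm or the gripper's body presses on something with over 40 N, if the wrist force passes 120 N, or if a joint passes its speed limit or range.

## Robot

A 7-joint arm with a two-finger parallel gripper is mounted at the origin on the work surface. World frame = base frame: x ahead of the robot, y to its left, z up, the work surface at z = 0. Lengths are in m, angles in rad, forces in N, time in s.
With the tool pointing down it reaches from about 0.35 to 0.9 m from the base axis. Payload 8.1 kg.
Tool frame: the origin (TCP) lies between the finger pads; the fingertips stand ahead of it and the grasp point (between the pads) is the TCP (arm.nose_length is the z of the fingertips in the tool frame, in m); z points along the fingers, y is the line along which they close (so a half turn about z gives the same grasp; the last joint's range is limited). The gripper opens to 92 mm and grips with 3 to 60 N. Pads are 19 mm wide; open, the fingers measure 130 mm over their backs; the gripper's body (75 mm by 190 mm) begins 47 mm behind the grasp point.
Start: joints at [1.163, 0.434, 0.025, 1.573, -0.012, 1.134, -0.075], TCP at [0.188, -0.596, 0.246] pointing down, gripper open.
Joint ranges: [-2.62, 2.62], [-0.44, 2.09], [-1.27, 1.32], [0.08, 2.57], [-1.32, 4.46], [0.12, 2], [-2.74, 2.74]. Speed limits (rad/s): [2.22, 2.22, 3.01, 3.01, 3.14, 3.14, 3.14].

## Interface

Orientations are given as a rotation vector (axis times angle).
In Python, from cell import sensors, optics, arm gives the robot as it stands.
- The arm moves only by the tool arm_command, never from a script. Its argument "deltas" is one flat list of numbers, 7 for each row, row after row: the turn, a rotation vector about the world's x, y, z as a fraction of full scale, then the shift along the world's x, y, z as a fraction of full scale, then the finger opening in mm, from 0 to 91.8. In form: [wx, wy, wz, dx, dy, dz, fingers, wx, wy, wz, dx, dy, dz, fingers, ...]. A call has 1 to 20 rows; each row is the pose to reach, as a shift and turn from the pose commanded when the call began; what a row does not reach only later rows make up. Full scale, the value 1, is 1 m for a shift and 90 degrees for a turn. A row lasts 1/10 s, in which the tool goes at most 50 mm and 8.59 degrees, less where a joint would pass 70% of its speed; a pose out of reach is approached as far as the arm can. A call with a number of a shift or a turn outside -1 to 1 is refused whole. A call with a gripper value outside its range is refused whole. The fingers move at their own pace and stop on an object; "force" is the grip in N (left out, the last holds). Time passes only in rows, so rows that repeat a pose let the fingers close. It gives the time, the measured TCP pose, the force, the opening and the grip force at its end, in the units of the state.
- sensors.observe(): the state, without advancing time (a new reading comes with each control period).
- optics.get_image(name): name is "side" or "top" or "wrist"; returns the picture (384x512x3 uint8, blue, green, red); there is no depth.
- optics.calibration(name): a dict with "camera_matrix" (3x3 intrinsics, pixels), "rvec" (rotation vector, rad) and "tvec" (3), from world to camera coordinates, as OpenCV has them. Camera axes: x right, y down, z forward; pixel columns grow to the right and rows downward; lengths in m; the calibration is good to about 2 mm. The wrist camera is an equidistant fisheye: a pixel r from the principal point sees the ray r / f radians off the axis. A picture is of the moment at which its call begins: read the wrist's pose just before it. calibration takes no time and is no camera call; for the wrist camera it gives the pose at the moment of the call.
- arm.sign_off(): hands the job in; it is judged then, once.
The state is a dict: "clock": time; "joints": joint angles; "dq": joint speeds; "joint_efforts": joint torques, N m; "position": TCP position; "ee_rot": TCP orientation; "force": force on the tool from outside, world axes, zero at the start; "ft_torque": the same for the moment, N m; "width": opening from 0.0 (shut) to 1.0 (fully open); "gripper_force": force on a finger pad.
Only numpy, scipy, OpenCV 4.12 (cv2) and the standard library are available. Lean on these libraries where they do the work, as an engineer would, in place of code of your own. Each camera call takes 0.05 s, during which the arm holds its last target. There are 200 camera calls.

## Working session

There is one attempt and no reset: what is moved stays moved. The work goes in short steps, Python scripts to look and compute and a tool call to move; the robot and the scene stay as the last step left them, time stands still between calls to the robot, and variables do not carry over. Pictures are saved under pics/ and viewed, at most 10 in all, crops included, and the job is handed in when it is done.

Besides the shell and the picture viewer there is one more tool, called after ">>>" as a command line: name --argument value ..., lists and objects as JSON in quotes. arm_command: Moves the arm, as the interface text tells. Its arguments: {"type":"object","properties":{"deltas":{"type":"array","items":{"type":"number"}},"force":{"type":"number"}},"required":["deltas"]}

```bash
mkdir -p pics
python3 - <<'E'
from cell import sensors, optics, arm
import cv2
for n in("top","side"):
    cv2.imwrite(f"pics/{n}0.png",optics.get_image(n))
    c=optics.calibration(n);print(n,c)
s=sensors.observe();print(s,arm.nose_length)
E
```

```text
top {'camera_matrix': array([[414.42464192,   0.        , 258.25786083],
       [  0.        , 414.42464192, 184.66685509],
       [  0.        ,   0.        ,   1.        ]]), 'rvec': array([ 2.16953388, -2.16155145,  0.15480527]), 'tvec': array([-0.027969  ,  0.55025784,  1.20128744])}
side {'camera_matrix': array([[368.68702971,   0.        , 262.71874223],
       [  0.        , 368.68702971, 193.84080859],
       [  0.        ,   0.        ,   1.        ]]), 'rvec': array([ 2.22735597, -0.3557349 ,  0.14497924]), 'tvec': array([-0.51149373,  0.16109251,  1.11528752])}
{'clock': 0.1, 'joints': array([ 1.16339946,  0.43512425,  0.02499791,  1.5739867 , -0.01160236,
        1.13402629, -0.07511881]), 'dq': array([ 0.00201653, -0.00221674,  0.00167444, -0.00271362,  0.00026408,
       -0.00034041, -0.00023726]), 'joint_efforts': array([ 3.56596720e-03, -6.69143844e+01,  9.88398939e-01, -3.15153408e+01,
       -6.04574662e-02,  3.72947613e-02, -2.46014946e-05]), 'position': array([ 0.1873721 , -0.59580062,  0.24504928]), 'ee_rot': array([-3.10386683e+00, -4.76544387e-01,  5.41370810e-04]), 'force': array([1.43685838, 0.06401989, 0.77793137]), 'ft_torque': array([0.04251727, 0.01187774, 0.00321083]), 'gripper_force': 0.0, 'width': 0.9977492519496892} 0.019
```

View pics/top0.png

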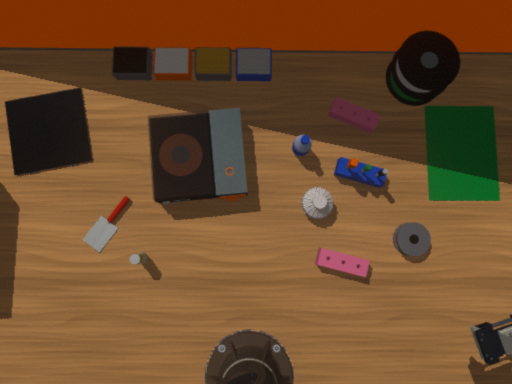

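View pics/side0.png

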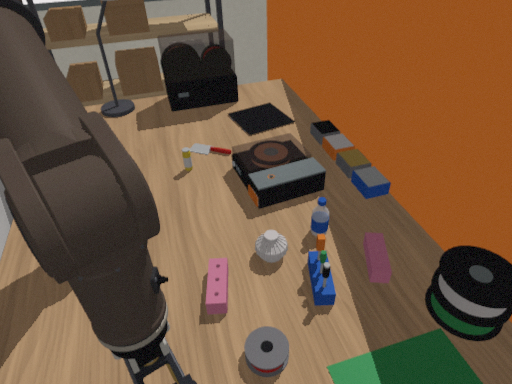

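The top view shows the blue rack at (362,172) with orange, green and black handles. The box is at (198,157), with the orange-ringed hole at about (229,171). Candidates for the pin are the orange handle at (353,163), the green at (368,169) and the black at (383,172). The rack look-alikes are the pink ones at (343,263) and (355,115). I choose the orange handle in the blue rack and will check it in a close crop.

Run:
```python
import cv2,numpy as np
t=cv2.imread("pics/top0.png");s=cv2.imread("pics/side0.png")
a=cv2.resize(t[145:200,325:400],(400,293),interpolation=cv2.INTER_CUBIC)
b=cv2.resize(t[100:210,140:260],(400,367),interpolation=cv2.INTER_CUBIC)
c=cv2.resize(s[225:310,295:350],(390,603),interpolation=cv2.INTER_CUBIC)[:600]
d=np.zeros((600,800,3),np.uint8);d[:233,:400]=a[30:263];d[233:600,:400]=b;d[:,400:790]=c
cv2.imwrite("pics/crop1.png",d)
```

```text
(no output)
```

View pics/crop1.png

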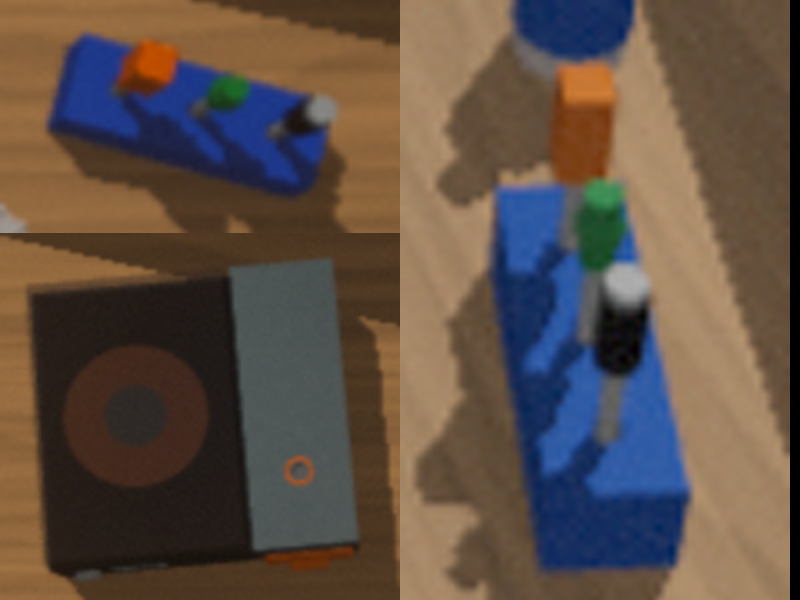

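The crops confirm the orange square handle in the left slot (the +y end) of the blue rack, with green in the middle and black on the right. The orange ring on the grey deck is at about (229,171).

```bash
cat > h.py <<'E'
import cv2,numpy as np
from scipy.spatial.transform import Rotation as R
from cell import sensors, optics, arm
def toplane(c,px,z):
    "pinhole pixels -> world points at height z"
    Rm=cv2.Rodrigues(c["rvec"])[0];o=-Rm.T@c["tvec"]
    u=cv2.undistortPoints(np.float64(px).reshape(-1,1,2),c["camera_matrix"],None)[:,0]
    d=np.c_[u,np.ones(len(u))]@Rm
    return o+d*((z-o[2])/d[:,2])[:,None]
def proj(c,P):
    return cv2.projectPoints(np.float64(P).reshape(-1,3),c["rvec"],c["tvec"],c["camera_matrix"],None)[0][:,0]
def wproj(c,P):
    "equidistant fisheye projection"
    return cv2.fisheye.projectPoints(np.float64(P).reshape(-1,1,3),c["rvec"],c["tvec"],c["camera_matrix"],np.zeros(4))[0][:,0]
E
python3 - <<'E'
from h import *
t=cv2.imread("pics/top0.png");c=optics.calibration("top")
print("cam",-cv2.Rodrigues(c["rvec"])[0].T@c["tvec"])
hsv=cv2.cvtColor(t,cv2.COLOR_BGR2HSV)
def comps(m,box):
    k=np.zeros_like(m);x0,y0,x1,y1=box;k[y0:y1,x0:x1]=m[y0:y1,x0:x1];return k
o=cv2.inRange(hsv,(5,120,90),(18,255,255))
ring=comps(o,(220,162,240,180));ys,xs=np.nonzero(ring);print("ring px",xs.mean(),ys.mean(),len(xs),(xs.min()+xs.max())/2,(ys.min()+ys.max())/2)
print("hole",toplane(c,[(xs.mean(),ys.mean())],.085))
hm=comps(o,(345,155,362,172));ys,xs=np.nonzero(hm);print("handle",xs.min(),xs.max(),ys.min(),ys.max(),toplane(c,[(xs.mean(),ys.mean())],.11))
print("top face guess",toplane(c,[(354.2,161)],.13))
b=comps(cv2.inRange(hsv,(110,150,40),(130,255,255)),(325,145,400,200))
r=cv2.minAreaRect(np.argwhere(b)[:,::-1].astype(np.float32));print("rack",r)
p=toplane(c,cv2.boxPoints(r),.03);print(p,p.mean(0))
# deck corners in crop coords -> px
k=120/400
cr=np.array([(230,266),(332,260),(357,543),(254,551)],float);cr[:,1]-=233
w=toplane(c,cr*k+[140,100]-.35,.085);print("deck",w);print("lens",np.linalg.norm(w-np.roll(w,-1,0),axis=1))
E
```

```text
cam [ 0.3968047  -0.00374325  1.26063059]
ring px 229.2258064516129 170.67741935483872 31 229.0 171.0
hole [[0.58406851 0.05834641 0.085     ]]
handle 345 361 155 166 [[ 0.61397013 -0.29425814  0.11      ]]
top face guess [[ 0.606047   -0.29097811  0.13      ]]
rack ((360.65093994140625, 171.4716796875), (49.587158203125, 16.483266830444336), 15.945395469665527)
[[ 0.58874723 -0.25593903  0.03      ]
 [ 0.63739716 -0.27069914  0.03      ]
 [ 0.59641133 -0.41450377  0.03      ]
 [ 0.5480637  -0.39905177  0.03      ]] [ 0.59265485 -0.33504843  0.03      ]
deck [[0.76432588 0.12036914 0.085     ]
 [0.77049664 0.03115228 0.085     ]
 [0.52094329 0.00772928 0.085     ]
 [0.51368447 0.09556992 0.085     ]]
lens [0.08943    0.25065017 0.08814005 0.25186527]
```

>>> arm_command --deltas '[0,0,0.3,0.2,0.15,0,60,0,0,0.63,0.417,0.305,0,60,0,0,0.63,0.417,0.305,0,60,0,0,0.63,0.417,0.305,0,60,0,0,0.63,0.417,0.305,0,60,0,0,0.63,0.417,0.305,0,60,0,0,0.63,0.417,0.305,0,60,0,0,0.63,0.417,0.305,0,60,0,0,0.63,0.417,0.305,0,60,0,0,0.63,0.417,0.305,0,60,0,0,0.63,0.417,0.305,0,60,0,0,0.63,0.417,0.305,0,60,0,0,0.63,0.417,0.305,0,60,0,0,0.63,0.417,0.305,0,60,0,0,0.63,0.417,0.305,0,60,0,0,0.63,0.417,0.305,0,60]'

```text
clock: 1.7
position: [0.6037, -0.2924, 0.2459]
ee_rot: [2.508, 1.892, -0.001]
force: [-0.1, 0.4, 0.4]
width: 0.65
gripper_force: 0.0
```

Run:
```python
from h import *
s=sensors.observe();c=optics.calibration("wrist");im=optics.get_image("wrist")
cv2.imwrite("pics/w1.png",im)
Rm=cv2.Rodrigues(c["rvec"])[0];print(s["position"],R.from_rotvec(s["ee_rot"]).as_matrix()[:,1:],c["camera_matrix"],-Rm.T@c["tvec"],Rm[2])
# prediction
y=-.278;C=np.array([.5927,-.335,0]);ex=np.array([np.cos(y),np.sin(y),0]);ey=np.array([-np.sin(y),np.cos(y),0])
P=[C+ex*a+ey*b+[0,0,.045] for a,b in((-.025,-.0725),(.025,-.0725),(.025,.0725),(-.025,.0725))]+[C+ey*.045+[0,0,.130]]
print(wproj(c,P))
```

```text
[ 0.60371013 -0.2923835   0.24592759] [[ 9.61522003e-01 -8.19759295e-05]
 [-2.74727928e-01 -4.94836873e-04]
 [ 5.71238559e-05 -9.99999874e-01]] [[297.31863964   0.         257.70326688]
 [  0.         297.31863964 197.18587283]
 [  0.           0.           1.        ]] [ 0.62323076 -0.22203115  0.38409781] [-0.07546757 -0.26212337 -0.96207899]
[[239.95094185 266.50176474]
 [278.51501339 266.43385762]
 [281.03832618 153.90952936]
 [237.49590169 153.94096309]
 [259.74247073 197.14881738]]
```

View pics/w1.png

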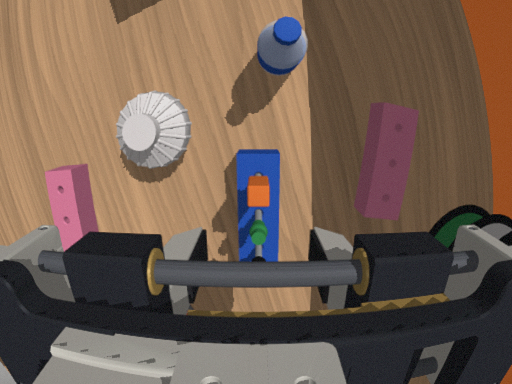

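The wrist view shows the blue rack at columns 237–280 with its top edge at row 150. The orange handle is at about (259,192), green at (259,232), and the pink racks are to either side. Next I fit the handle and the rack finely.

Run:
```python
from h import *
im=cv2.imread("pics/w1.png");c=optics.calibration("wrist")
hsv=cv2.cvtColor(im,cv2.COLOR_BGR2HSV)
o=cv2.inRange(hsv,(3,120,60),(20,255,255))[165:215,240:280]
ys,xs=np.nonzero(o);print("orange",xs.min()+240,xs.max()+240,ys.min()+165,ys.max()+165)
print("col259 V",hsv[172:212,259,2].tolist())
print("row195 S",hsv[195,243:276,1].tolist()," row181",hsv[181,243:276,1].tolist())
print("blue col 245",hsv[144:160,245,0].tolist())
print("row165 hue",hsv[165,232:288,0].tolist())
y=-.278;ex=np.array([np.cos(y),np.sin(y),0]);ey=np.array([-np.sin(y),np.cos(y),0])
A=np.array([.6051,-.2917,0])
for n,z in(("top",.13),("bot",.085)):
    print(n,wproj(c,[A+ex*a+ey*b+[0,0,z] for a in(-.01,.01) for b in(-.01,.01)]).round(1).tolist())
E=wproj(c,[A+[0,0,.045]]+[A+[0,0,.045]+ey*.0275]);print(E)
```

```text
orange 247 268 176 206
col259 V [106, 106, 138, 143, 164, 165, 168, 168, 170, 171, 170, 171, 167, 186, 220, 223, 223, 220, 222, 220, 221, 219, 218, 219, 221, 219, 219, 219, 218, 218, 214, 220, 222, 207, 152, 139, 146, 119, 134, 138]
row195 S [189, 195, 195, 143, 144, 196, 196, 195, 194, 195, 198, 198, 192, 199, 196, 196, 198, 196, 197, 194, 197, 198, 195, 195, 196, 196, 95, 161, 194, 201, 197, 192, 194]  row181 [197, 194, 195, 202, 172, 104, 192, 199, 192, 195, 195, 199, 196, 200, 198, 197, 194, 197, 195, 194, 198, 197, 203, 201, 191, 84, 161, 195, 198, 196, 191, 202, 198]
blue col 245 [15, 14, 14, 14, 15, 131, 112, 111, 110, 111, 111, 111, 110, 110, 111, 111]
row165 hue [15, 14, 15, 14, 119, 112, 111, 110, 110, 111, 110, 110, 110, 110, 111, 111, 110, 110, 111, 110, 111, 111, 110, 111, 111, 110, 111, 111, 110, 110, 110, 111, 110, 110, 110, 111, 111, 111, 110, 110, 111, 110, 110, 110, 110, 111, 111, 113, 13, 15, 14, 15, 14, 15, 15, 14]
top [[248.5, 208.2], [248.3, 186.6], [270.8, 208.2], [271.0, 186.5]]
bot [[249.8, 194.9], [249.7, 176.1], [269.0, 194.9], [269.1, 176.1]]
[[259.20663861 177.52187494]
 [259.21054764 154.11958566]]
```

>>> arm_command --deltas '[0,0,0,0.001,0.002,-0.04,60,0,0,0,0.001,0.002,-0.07,60,0,0,0,0.001,0.002,-0.1,60,0,0,0,0.001,0.002,-0.12,60,0,0,0,0.001,0.002,-0.138,60,0,0,0,0.001,0.002,-0.138,60,0,0,0,0.001,0.002,-0.138,60]'

```text
clock: 2.45
position: [0.6055, -0.2895, 0.1081]
ee_rot: [-2.507, -1.894, 0.0]
force: [0.5, -0.1, 0.9]
width: 0.651
gripper_force: 0.0
```

Run:
```python
from h import *
s=sensors.observe();c=optics.calibration("wrist");im=optics.get_image("wrist")
print(s["position"],s["force"])
cv2.imwrite("pics/w2.png",cv2.resize(im[130:330,150:370],None,fx=2.5,fy=2.5))
```

```text
[ 0.60550024 -0.28949696  0.10813492] [ 0.49123737 -0.10342852  0.88910612]
```

View pics/w2.png

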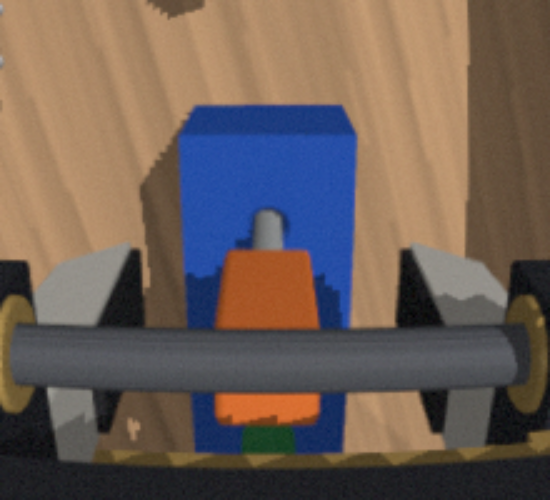

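The handle (crop column 268) is centred between the fingers (140–400). Gripping.

>>> arm_command --deltas '[0,0,0,0,0,0,15,0,0,0,0,0,0,15,0,0,0,0,0,0,15,0,0,0,0,0,0,15,0,0,0,0,0,0,15,0,0,0,0,0,0,15,0,0,0,0,0,0,15,0,0,0,0,0,0,15]' --force 35

```text
clock: 3.3
position: [0.6056, -0.2892, 0.1078]
ee_rot: [2.506, 1.894, 0.0]
force: [-0.3, 0.6, 0.4]
width: 0.215
gripper_force: 35.0
```

Run:
```python
from h import *
s=sensors.observe();print(s["position"],s["force"],s["width"]*.092,s["gripper_force"])
```

```text
[ 0.60555229 -0.28918737  0.10778406] [-0.28232676  0.64704041  0.38671557] 0.019809012312442264 34.99514937400818
```

>>> arm_command --deltas '[0,0,0,0,0,0.02,15,0,0,0,0,0,0.05,15,0,0,0,0,0,0.09,15,0,0,0,0,0,0.125,15,0,0,0,0,0,0.145,15,0,0,0,0,0,0.145,15,0,0,0,-0.002,0.03,0.145,15,0,0,0,-0.005,0.08,0.145,15,0,0,0,-0.008,0.13,0.145,15,0,0,0,-0.011,0.18,0.145,15,0,0,0,-0.014,0.23,0.145,15,0,0,0,-0.017,0.28,0.145,15,0,0,0,-0.02,0.32,0.145,15,0,0,0,-0.022,0.347,0.145,15,0,0,0,-0.022,0.347,0.145,15,0,0,0,-0.022,0.347,0.12,15,0,0,0,-0.022,0.347,0.1,15,0,0,0,-0.022,0.347,0.1,15,0,0,0,-0.022,0.347,0.1,15]'

```text
clock: 5.2
position: [0.5832, 0.057, 0.2072]
ee_rot: [-2.506, -1.893, 0.002]
force: [0.9, 0.1, -0.4]
width: 0.216
gripper_force: 35.0
```

Run:
```python
from h import *
s=sensors.observe();c=optics.calibration("wrist");im=optics.get_image("wrist");t=optics.get_image("side")
print(s["position"],s["force"],s["width"]*.092)
x,y=wproj(c,[(.5835,.058,.085)])[0];print("hole pred",x,y, "tip pred",wproj(c,[s["position"]-[0,0,.103]]))
x,y=int(x),int(y);x0,y0=x-50,y-60
cv2.imwrite("pics/w3raw.png",im);cv2.imwrite("pics/s3raw.png",t)
sx,sy=map(int,proj(optics.calibration("side"),[(.5835,.058,.085)])[0]);print(x0,y0,sx-35,sy-45)
A=cv2.resize(im[y0:y0+100,x0:x0+100],(400,400));B=cv2.resize(t[sy-45:sy+15,sx-35:sx+35],(467,400))[:,:400]
cv2.imwrite("pics/w3.png",np.hstack([A,B]))
```

```text
[0.58322879 0.05704472 0.20722907] [ 0.86136215  0.13326198 -0.40492179] 0.019866377394819563
hole pred 258.6809916241384 195.2895933379365 tip pred [[258.71273301 202.47414139]]
208 135 235 131
```

View pics/w3.png

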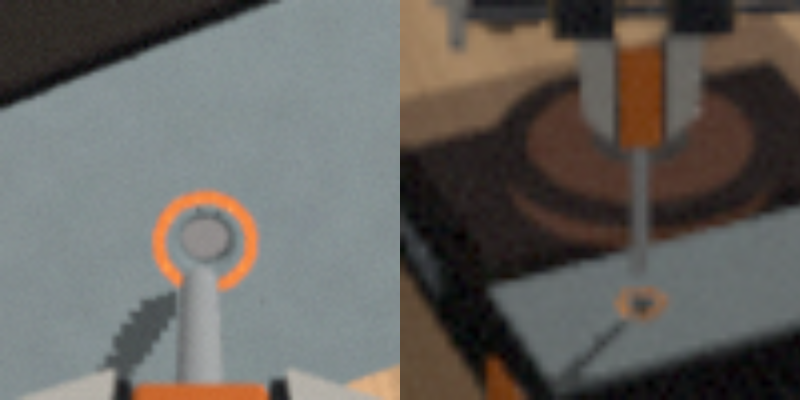

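The wrist crop shows the ring centre at crop (205,241), i.e. pixel (259,195), which matches the hole prediction. The pin tip's far edge is at crop (202,265), so the pin sits a little toward -ey. I'll quantify that.

Run:
```python
from h import *
im=cv2.imread("pics/w3raw.png");c=optics.calibration("wrist")
hsv=cv2.cvtColor(im,cv2.COLOR_BGR2HSV)
o=cv2.inRange(hsv,(3,120,100),(20,255,255))[175:215,240:280]
cn=max(cv2.findContours(o[:28],cv2.RETR_EXTERNAL,cv2.CHAIN_APPROX_NONE)[0],key=len)
pts=cn[:,0][cn[:,0,1]<22];e=cv2.fitEllipse(pts.astype(np.float32));print("ring",np.array(e[0])+[240,175],e[1])
print("V col258",hsv[190:212,258,2].tolist(),"\nS",hsv[190:212,258,1].tolist())
for r in(204,207,212,218):print(r,hsv[r,248:270,2].tolist())
s=sensors.observe();p=s["position"];ey=np.array([.274,.962,0]);ex=np.array([.962,-.274,0])
for d in(0,-.001,-.002,-.003):
    q=p-[0,0,.103]+ey*d
    print(d,"centre/far edge/side edges",wproj(c,[q,q+ey*.0037,q+ex*.004,q-ex*.004]).round(1).tolist())
cs=optics.calibration("side")
print("side",proj(cs,[p-[0,0,.103],p-[0,0,.103]-.002*ey,(.5835,.058,.085)]).round(1).tolist())
```

```text
ring [258.62731552 193.93029404] (20.619850158691406, 23.456235885620117)
V col258 [141, 144, 144, 143, 142, 149, 145, 148, 144, 127, 126, 155, 162, 163, 165, 161, 160, 160, 161, 162, 160, 160] 
S [7, 7, 9, 7, 9, 10, 9, 7, 9, 4, 20, 15, 8, 5, 6, 2, 6, 6, 6, 2, 2, 2]
204 [146, 161, 224, 245, 252, 192, 124, 129, 146, 154, 165, 167, 177, 169, 159, 195, 223, 247, 247, 239, 203, 150]
207 [143, 143, 132, 132, 140, 113, 115, 134, 145, 158, 160, 166, 169, 170, 179, 186, 182, 151, 144, 142, 149, 144]
212 [86, 84, 82, 89, 125, 118, 120, 134, 146, 153, 164, 167, 168, 167, 159, 146, 144, 146, 144, 146, 145, 141]
218 [131, 147, 145, 148, 125, 111, 127, 137, 145, 157, 159, 162, 169, 172, 162, 144, 144, 149, 147, 141, 144, 140]
0 centre/far edge/side edges [[258.4, 202.6], [258.4, 198.4], [263.1, 202.6], [253.7, 202.6]]
-0.001 centre/far edge/side edges [[258.4, 203.7], [258.4, 199.5], [263.1, 203.7], [253.7, 203.7]]
-0.002 centre/far edge/side edges [[258.4, 204.9], [258.4, 200.7], [263.1, 204.9], [253.7, 204.9]]
-0.003 centre/far edge/side edges [[258.4, 206.0], [258.4, 201.8], [263.1, 206.0], [253.7, 206.0]]
side [[270.4, 171.4], [270.5, 171.7], [270.3, 176.3]]
```

>>> arm_command --deltas '[0,0,0,0.002,0.002,0,15,0,0,0,0.002,0.002,-0.008,15,0,0,0,0.002,0.002,-0.016,15,0,0,0,0.002,0.002,-0.016,15,0,0,0,0.002,0.002,-0.016,15,0,0,0,0.002,0.002,-0.016,15]'

```text
clock: 5.9
position: [0.5856, 0.0598, 0.1918]
ee_rot: [2.506, 1.894, 0.0]
force: [-0.5, -0.5, -0.9]
width: 0.213
gripper_force: 35.0
```

Run:
```python
from h import *
s=sensors.observe();c=optics.calibration("wrist");im=optics.get_image("wrist");t=optics.get_image("side")
p=s["position"];print(p,s["force"])
x,y=wproj(c,[(.5835,.058,.085)])[0];print("hole pred",x,y, "tip pred",wproj(c,[p-[0,0,.103]]))
x0,y0=int(x)-25,int(y)-30
A=cv2.resize(im[y0:y0+50,x0:x0+50],(400,400),interpolation=cv2.INTER_CUBIC);sx,sy=map(int,proj(optics.calibration("side"),[(.5835,.058,.085)])[0]);B=cv2.resize(t[sy-20:sy+10,sx-15:sx+15],(400,400),interpolation=cv2.INTER_CUBIC)
print(x0,y0);cv2.imwrite("pics/w4.png",np.hstack([A,B]))
```

```text
[0.58559671 0.05981539 0.19181302] [-0.45017823 -0.4776563  -0.85443958]
hole pred 256.75020114071526 203.84944990900536 tip pred [[258.52533645 202.55433365]]
231 173
```

View pics/w4.png

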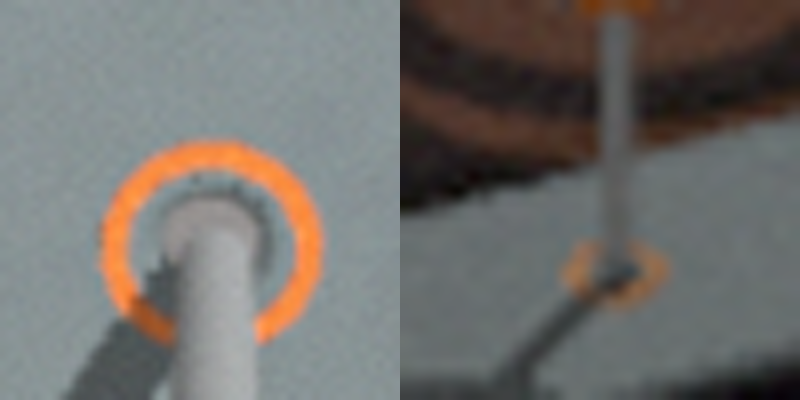

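The tip is over the ring within about 0.5 mm: ring centre at crop (213,248), shaft at column 217, and the side view agrees. Entering gently.

>>> arm_command --deltas '[0,0,0,-0.0005,0,-0.002,15,0,0,0,-0.0005,0,-0.004,15,0,0,0,-0.0005,0,-0.006,15,0,0,0,-0.0005,0,-0.008,15,0,0,0,-0.0005,0,-0.008,15,0,0,0,-0.0005,0,-0.008,15]'

```text
clock: 6.6
position: [0.585, 0.0598, 0.1837]
ee_rot: [-2.506, -1.894, 0.0]
force: [-0.6, 0.4, -0.3]
width: 0.215
gripper_force: 35.0
```

>>> arm_command --deltas '[0,0,0,0,0,-0.003,15,0,0,0,0,0,-0.006,15,0,0,0,0,0,-0.009,15,0,0,0,0,0,-0.012,15,0,0,0,0,0,-0.015,15,0,0,0,0,0,-0.018,15,0,0,0,0,0,-0.018,15,0,0,0,0,0,-0.018,15]'

```text
clock: 7.4
position: [0.585, 0.0598, 0.1657]
ee_rot: [-2.506, -1.894, 0.0]
force: [-0.5, -0.6, -0.8]
width: 0.212
gripper_force: 35.0
```

>>> arm_command --deltas '[0,0,0,0,0,-0.002,15,0,0,0,0,0,-0.004,15,0,0,0,0,0,-0.006,15,0,0,0,0,0,-0.006,15,0,0,0,0,0,-0.006,15]'

```text
clock: 7.9
position: [0.5852, 0.0598, 0.1599]
ee_rot: [2.506, 1.894, 0.001]
force: [-1.0, 0.1, 2.6]
width: 0.213
gripper_force: 35.0
```

>>> arm_command --deltas '[0,0,0,0,0,-0.002,15,0,0,0,0,0,-0.003,15,0,0,0,0,0,-0.003,15,0,0,0,0,0,-0.003,15]'

```text
clock: 8.3
position: [0.5852, 0.0598, 0.1571]
ee_rot: [2.506, 1.894, 0.001]
force: [-1.0, -0.3, 6.5]
width: 0.218
gripper_force: 35.0
```

>>> arm_command --deltas '[0,0,0,0,0,-0.001,15,0,0,0,0,0,-0.002,15,0,0,0,0,0,-0.002,15,0,0,0,0,0,-0.002,15]'

```text
clock: 8.7
position: [0.5856, 0.0598, 0.1552]
ee_rot: [2.506, 1.894, 0.002]
force: [0.7, -0.6, 6.0]
width: 0.216
gripper_force: 35.0
```

>>> arm_command --deltas '[0,0,0,0,0,-0.001,15,0,0,0,0,0,-0.002,15,0,0,0,0,0,-0.002,15,0,0,0,0,0,-0.002,15]'

```text
clock: 9.1
position: [0.5856, 0.0598, 0.1536]
ee_rot: [2.506, 1.893, 0.002]
force: [-2.0, -1.5, 9.5]
width: 0.212
gripper_force: 35.0
```

>>> arm_command --deltas '[0,0,0,0,0,-0.001,15,0,0,0,0,0,-0.001,15,0,0,0,0,0,-0.001,15]'

```text
clock: 9.4
position: [0.5856, 0.0599, 0.1527]
ee_rot: [2.506, 1.893, 0.002]
force: [-1.3, -0.1, 9.8]
width: 0.216
gripper_force: 35.0
```

>>> arm_command --deltas '[0,0,0,0,0,-0.0005,15,0,0,0,0,0,-0.001,15,0,0,0,0,0,-0.001,15]'

```text
clock: 9.7
position: [0.5857, 0.0599, 0.152]
ee_rot: [2.506, 1.893, 0.002]
force: [-1.8, -0.5, 13.0]
width: 0.219
gripper_force: 35.0
```

>>> arm_command --deltas '[0,0,0,0,0,0.004,15,0,0,0,0,0,0.01,15,0,0,0,0,0,0.02,15,0,0,0,0,0,0.03,15,0,0,0,0,0,0.045,15,0,0,0,0,0,0.06,15,0,0,0,0,0,0.08,15,0,0,0,0,0,0.101,15,0,0,0,0,0,0.101,15,0,0,0,0,0,0.101,15,0,0,0,0,0,0.101,15,0,0,0,0,0,0.101,15,0,0,0,0,0,0.101,15]'

```text
clock: 11.0
position: [0.5847, 0.0597, 0.251]
ee_rot: [-2.506, -1.894, 0.002]
force: [0.0, -0.2, -1.0]
width: 0.217
gripper_force: 35.0
```

Run:
```python
from h import *
s=sensors.observe();print(s["position"],s["width"]*.092)
t=optics.get_image("top");w=optics.get_image("side");cv2.imwrite("pics/s5raw.png",w)
A=cv2.resize(t[100:220,140:260],(400,400));B=cv2.resize(w[110:230,210:330],(400,400))
cv2.imwrite("pics/t5.png",np.hstack([A,B]))
```

```text
[0.58465827 0.05968761 0.25095698] 0.01995698553180847
```

View pics/t5.png

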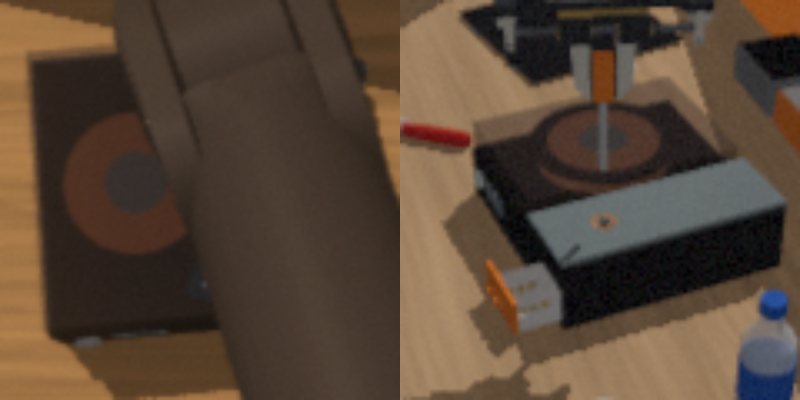

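The side view shows the tray standing out (orange front at crop (505,298)) with the pin clear above. Returning to the rack.

>>> arm_command --deltas '[0,0,0,0.002,-0.04,0,15,0,0,0,0.005,-0.09,0,15,0,0,0,0.008,-0.14,0,15,0,0,0,0.011,-0.19,0,15,0,0,0,0.014,-0.24,0,15,0,0,0,0.017,-0.29,0,15,0,0,0,0.02,-0.33,0,15,0,0,0,0.0205,-0.349,0,15,0,0,0,0.0205,-0.349,0,15,0,0,0,0.0205,-0.349,-0.04,15,0,0,0,0.0205,-0.349,-0.07,15,0,0,0,0.0205,-0.349,-0.09,15,0,0,0,0.0205,-0.349,-0.09,15,0,0,0,0.0205,-0.349,-0.09,15,0,0,0,0.0205,-0.349,-0.09,15]'

```text
clock: 12.6
position: [0.6067, -0.2887, 0.1635]
ee_rot: [2.504, 1.894, 0.003]
force: [0.4, 0.1, -0.6]
width: 0.217
gripper_force: 35.0
```

Run:
```python
from h import *
s=sensors.observe();c=optics.calibration("wrist");im=optics.get_image("wrist");t=optics.get_image("side")
p=s["position"];print(p,s["force"])
x,y=wproj(c,[p*[1,1,0]+[0,0,.045]])[0];print("slot pred if under tcp",x,y, "tip pred",wproj(c,[p-[0,0,.103]]))
x0,y0=int(x)-25,int(y)-30
A=cv2.resize(im[y0:y0+50,x0:x0+50],(400,400),interpolation=cv2.INTER_CUBIC);sx,sy=map(int,proj(optics.calibration("side"),[p*[1,1,0]+[0,0,.045]])[0]);B=cv2.resize(t[sy-25:sy+10,sx-17:sx+18],(400,400),interpolation=cv2.INTER_CUBIC)
print(x0,y0);cv2.imwrite("pics/w6.png",np.hstack([A,B]))
```

```text
[ 0.60672417 -0.28866191  0.16352247] [ 0.38655952  0.05173321 -0.55364134]
slot pred if under tcp 258.1860613457419 197.5225686952496 tip pred [[258.25472402 202.52695035]]
233 167
```

View pics/w6.png

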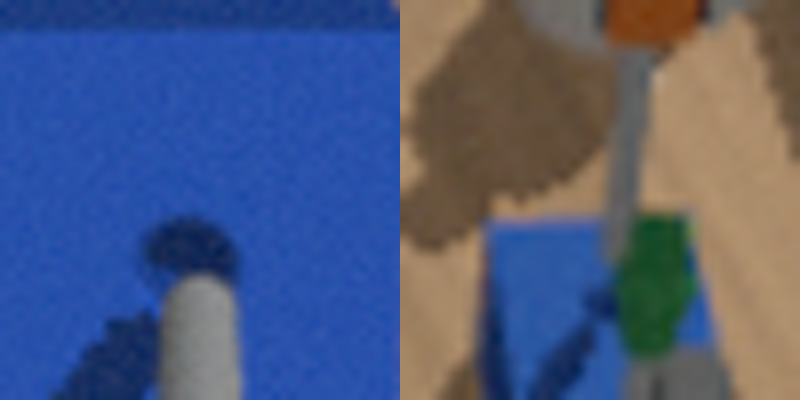

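The slot mouth is at crop column 190 and the tip at column 200, so the pin is about 1 mm too far along +ex. The measured TCP differs from the pick pose by the same amount. Correcting and lowering gently.

>>> arm_command --deltas '[0,0,0,-0.001,-0.0005,0,15,0,0,0,-0.001,-0.0005,-0.005,15,0,0,0,-0.001,-0.0005,-0.01,15,0,0,0,-0.001,-0.0005,-0.013,15,0,0,0,-0.001,-0.0005,-0.016,15,0,0,0,-0.001,-0.0005,-0.019,15,0,0,0,-0.001,-0.0005,-0.022,15,0,0,0,-0.001,-0.0005,-0.022,15,0,0,0,-0.001,-0.0005,-0.022,15]'

```text
clock: 13.6
position: [0.6045, -0.2897, 0.1397]
ee_rot: [-2.506, -1.894, 0.0]
force: [0.4, 0.8, -1.2]
width: 0.214
gripper_force: 35.0
```

>>> arm_command --deltas '[0,0,0,0.0005,0.0003,-0.005,15,0,0,0,0.0005,0.0003,-0.01,15,0,0,0,0.0005,0.0003,-0.015,15,0,0,0,0.0005,0.0003,-0.02,15,0,0,0,0.0005,0.0003,-0.025,15,0,0,0,0.0005,0.0003,-0.028,15,0,0,0,0.0005,0.0003,-0.03,15,0,0,0,0.0005,0.0003,-0.03,15,0,0,0,0.0005,0.0003,-0.03,15]'

```text
clock: 14.5
position: [0.6052, -0.2895, 0.1099]
ee_rot: [2.506, 1.894, 0.0]
force: [-0.2, 0.6, -0.2]
width: 0.221
gripper_force: 35.0
```

>>> arm_command --deltas '[0,0,0,0,0,-0.001,15,0,0,0,0,0,-0.001,15,0,0,0,0,0,-0.001,22,0,0,0,0,0,-0.001,30,0,0,0,0,0,-0.001,60,0,0,0,0,0,-0.001,60,0,0,0,0,0,-0.001,60,0,0,0,0,0,-0.001,60,0,0,0,0,0,-0.001,60,0,0,0,0,0,0.04,60,0,0,0,0,0,0.08,60,0,0,0,0,0,0.12,60,0,0,0,0,0,0.16,60,0,0,0,0,0,0.16,60,0,0,0,0,0,0.16,60,0,0,0,0,0,0.16,60]'

```text
clock: 16.1
position: [0.6044, -0.2893, 0.2685]
ee_rot: [-2.505, -1.893, 0.002]
force: [-0.4, 0.2, -0.4]
width: 0.653
gripper_force: 0.0
```

Run:
```python
from h import *
s=sensors.observe();print(s["position"],s["force"],s["dq"].round(3))
t=optics.get_image("side");w=optics.get_image("wrist")
A=cv2.resize(t[225:310,295:350],(388,600),interpolation=cv2.INTER_CUBIC);B=cv2.resize(t[130:220,210:330],(400,300));C=cv2.resize(w[120:270,160:360],(400,300))
cv2.imwrite("pics/end.png",np.hstack([A,np.vstack([B,C])]))
```

```text
[ 0.60438615 -0.28926902  0.26850573] [-0.44866794  0.2390019  -0.36910235] [ 0.001  0.009  0.001  0.009 -0.002  0.001  0.   ]
```

View pics/end.png

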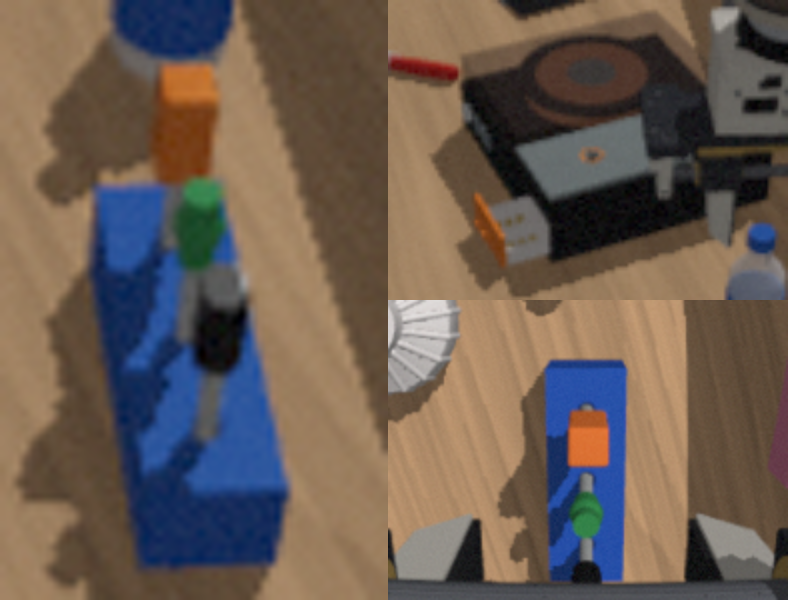

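The pin is back upright at the same height as at the start (handle top at crop (187,80), as before). The tray is out, the other tools are unmoved, and the gripper is clear.

```bash
python3 -c "
from cell import arm
print(arm.sign_off())"
```

```text
the job is handed in; nothing more can be done
None
```

The job is handed in: the final images show the tray sprung out and the pin upright and home in its own rack slot, with the gripper clear; the highest press reading was about 13 N, but the sign-off returned no verdict.

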